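# Close the gluing tray and set its clamp screw

### The arm

A 6-joint arm with a two-finger parallel gripper is mounted at the origin on a cart in front of the work surface, level with it; the furniture and walls round the work are solid. World frame = base frame: x ahead of the robot, y to its left, z up, the work surface at z = 0. Lengths are in m, angles in rad, forces in N, time in s.
With the tool pointing down it reaches from about 0.425 to 0.95 m from the base axis. Payload 3.5 kg.
Tool frame: the origin (TCP) lies at the very end of the fingers, on their centre line; the grasp point (between the pads) lies 19 mm behind it (grip_depth is the distance from the TCP to the grasp point, in m); x points along the fingers, z is the direction in which the jaws open and shut, and the axes are right-handed (so a half turn about x gives the same grasp; the last joint's range is limited). The gripper opens to 85 mm and grips with 20 to 120 N. Pads are 22 mm wide; open, the fingers measure 114 mm over their backs; the gripper's body (76 mm by 85 mm) begins 54 mm behind the grasp point. The pads swing forward as they close: fully open they stand 13 mm farther back than shut.
Start: joints at [0.964, 0.286, 1.577, -0, 1.279, -0.15], TCP at [0.298, 0.606, 0.231] pointing down, gripper open.
Joint ranges: [-2.77, 2.77], [-0.9, 2.22], [0.21, 2.48], [-1.53, 4.67], [0.24, 2.81], [-2.84, 2.84]. Speed limits (rad/s): [2.79, 2.79, 3.14, 3.14, 3.14, 3.14].

### API

Orientations are given as a unit quaternion [x, y, z, w].
In Python, from plant import get_state, read_camera, calibration, sign_off, recognise, grip_depth gives the robot as it stands. The module is installed in compiled form; this text tells all that it offers.
- The arm moves only by the tool servo_tool, never from a script. Its argument "deltas" is a list that holds one entry, the list of rows, each a list of 4 numbers: the shift along the world's x, y, z scaled (see below), then the turn about the world's z scaled (see below). In form: [[[tx, ty, tz, spin], ...]]. A call has exactly 5 rows; each row is the pose to reach, as a shift and turn from the pose commanded when the call began; what a row does not reach only later rows make up. The controller multiplies each number of a shift by 10 cm and each number of a turn by 90 degrees. A row lasts 1/10 s, in which the tool goes at most 50 mm and 8.59 degrees, less where a joint would pass 70% of its speed; a pose out of reach is approached as far as the arm can. A call with a number of a shift or a turn outside -1 to 1 is refused whole. A call with a gripper value outside its range is refused whole. "claw" is the gripper's target within -1 to 1 (fully open at 1, half-way at 0, shut at -1), set as the call begins (left out, the last holds). The fingers move at their own pace and stop on an object; "force" is the grip in N (left out, the last holds). Time passes only in rows, so rows that repeat a pose let the fingers close, or fill a call up. It gives the time, the measured TCP pose, the force and the opening at its end, in the units of the state.
- get_state(): the state, without advancing time (a new reading comes with each control period).
- read_camera(name): name is "scene" or "top" or "wrist"; returns the picture (384x512x3 uint8, blue, green, red); there is no depth.
- calibration(name): a dict with "intrinsics" (3x3 intrinsics, pixels), "R" (3x3) and "t" (3): a world point X has camera coordinates R X + t; the wrist camera has in their place "T_tool_cam" (4x4, takes a point from camera to tool coordinates, whose origin is the TCP and whose axes are the tool frame's). Camera axes: x right, y down, z forward; pixel columns grow to the right and rows downward; lengths in m; the calibration is good to about 2 mm. A picture is of the moment at which its call begins: read the wrist's pose just before it. calibration takes no time and is no camera call.
- sign_off(): hands the job in, once; it reports no verdict.
Trained networks look in the newest picture that a camera, given by its name, has taken for a name from the list of things; names that differ only in an ending like _2 or _b are one class to them, and where a whole thing is asked for, a point or a joint stands for the part that bears it (a point fixed in the world has none). Each returns a list of dicts, best first, with "p" (0 to 1); they miss things now and then, are a little off and sometimes report something else, mostly with a low value. They report only what shows in the picture. A call takes as long as a camera call.
- recognise(camera, query): "at" ([x, y, z] in m, in world coordinates, good to about 4 mm: the middle of the surface that is visible of it).
The state is a dict: "time": time; "qpos": joint angles; "dq": joint speeds; "joint_efforts": joint torques, N m; "eef_pos": TCP position; "tcp_rot": TCP orientation; "contact_force": force on the tool from outside, world axes, zero at the start; "wrist_torque": the same for the moment, N m; "opening": opening from 0.0 (shut) to 1.0 (fully open).
Only numpy, scipy, OpenCV 4.12 (cv2) and the standard library are available. Lean on these libraries where they do the work, as an engineer would, in place of code of your own. Each camera call takes 0.05 s, during which the arm holds its last target. There are 200 camera calls.

### The job

Slide the cover of the gluing tray fully home over the spectacle parts, then turn the clamp screw clockwise until it seats and back it off a quarter turn from there. Finish still gripping the screw at that setting, as if for someone to tighten its lock nut: do not let go. Leave the other things on the bench where they are.

Things in the scene. Friction and masses are not known exactly. Their poses are not given: they have to be found in the camera images.
- glue_tray: Gluing tray fixed to the bench: black base plate 204 x 100 mm, 6 mm thick, with two rails along its length (tops at z = 32 mm) and at one end a steel bridge, 98 mm across, beam top at z = 43 mm. Origin: centre of the underside. Its x axis runs along the rails towards the bridge (the way the cover shuts), z up; the compartment lies between x = 0 and 66 mm, a bundle of spectacle temples in it. The bridge and the axis of the clamp screw are at x = +86 mm, y = 0.
- cover (a joint): Slide of the flat aluminium cover (96 x 70 x 4 mm, top at z = 28 mm) in the rails, in m: 0 = fully open, grows towards the bridge, 0.080 = fully home against the stop, its nose under the bridge. Starts nearly open; friction about 1.2 N, stays where it is left.
- cover_fin (a point): Centre of the black upright fin on the cover, by which it is moved: 30 mm long along the tray's x axis, 10 mm thick (along the tray's y), 30 mm tall, from z = 28 to 58 mm (this point at z = 43 mm). Axes parallel to the tray's. It moves with the cover; with the cover home it is 74 mm from the screw's axis.
- clamp_screw (a joint): Turn of the clamp screw about its upright axis, in rad: grows clockwise seen from above (tightening). It starts 1.2 to 2.2 rad short of its seat, at which it stops dead: 4.0 = seated. A quarter turn back from the seat is 2.43. Friction torque about 0.05 N m, stays where it is left; its height hardly changes.
- screw_head (a point): Centre of the clamp screw's flat upright steel head, on the screw's axis: 34 mm long, 9 mm thick, 24 mm tall, from z = 58 to 82 mm (this point at z = 70 mm). Its x axis lies along the 34 mm length, y across the 9 mm, z up; they turn with the screw. Below it: a collar of 14 mm diameter (z = 55 to 58 mm), a bare 8 mm shank, then a brass lock nut of 17 mm diameter, top at z = 49 mm.
- screwdriver: Bystander: screwdriver with red handle, 163 x 13 x 13 mm, lying beside the tray on the robot's side. Origin on its underside, at the front end of the handle.
- cutters: Bystander: side cutters with blue handles, 120 x 49 x 12 mm, lying beyond the tray. Origin at the middle of the underside.
- screw_bin: Bystander: small open blue bin, 60 x 85 x 28 mm, standing beyond the tray. Origin at the middle of the underside.

How it is judged:
On the way, in this order (a step that is already met when the one before it is completed fails the run):
1. the cover is fully home (within 4 mm), the screw not yet seated (value of joint cover above 0.076 m and value of joint clamp_screw below 3.75 rad), for 0.2 s.
2. the screw is turned clockwise until it seats, the cover home (value of joint cover above 0.076 m and value of joint clamp_screw above 3.92 rad), for 0.1 s.
At the end, for the whole second after the job is handed in: The cover is home (within 4 mm of its stop), the screw, after having been seated, stands a quarter turn (90 +- 20 degrees) back from its seat, at rest, and the fingers still grip it (more than 2 N) (value of joint cover above 0.076 m and value of joint clamp_screw between 2.079 and 2.779 rad and velocity of joint clamp_screw between -0.1 and 0.1 rad/s and contact force between the fingers and clamp_screw above 2 N); the arm keeps its last pose, push and grip.
It fails at once if a bystander is moved by more than 30 mm (distance of any of screwdriver, cutters, screw_bin from where it was at the start of the episode above 0.03 m).
It also fails if it takes over 64 s, if anything falls off the work surface, if the arm or the gripper's body presses on something with over 40 N, if the wrist force passes 120 N, or if a joint passes its speed limit or range.

## Working session

There is one attempt and no reset: what is moved stays moved. The work goes in short steps, Python scripts to look and compute and a tool call to move; the robot and the scene stay as the last step left them, time stands still between calls to the robot, and variables do not carry over. Pictures are saved under pics/ and viewed, about 8 in all and at most 12, crops included, and the job is handed in when it is done.

Besides the shell and the picture viewer there is one more tool, called by a JSON object that holds its "op" and its "data", one argument or row to a line. servo_tool: Moves the arm, as the interface text tells. Its arguments: {"type":"object","properties":{"deltas":{"type":"array"},"claw":{"type":"number"},"force":{"type":"number"}},"required":["deltas"]}

```bash
mkdir -p pics; cat > h.py <<'E'
import numpy as np,cv2
from plant import *
def px(name,P):
    c=calibration(name);K=np.array(c["intrinsics"])
    if "R" in c: R=np.array(c["R"]);t=np.array(c["t"])
    q=K@(R@np.array(P).T+t[:,None]); return (q[:2]/q[2]).T
def ray(name,uv,z):
    c=calibration(name);K=np.array(c["intrinsics"]);R=np.array(c["R"]);t=np.array(c["t"])
    d=R.T@np.linalg.inv(K)@np.array([*uv,1.]);o=-R.T@t
    return o+d*(z-o[2])/d[2]
E
python3 - <<'E'
from h import *
s=get_state();print(s["time"],s["eef_pos"],s["tcp_rot"],s["opening"],grip_depth)
a=read_camera("top");b=read_camera("scene")
cv2.imwrite("pics/top.png",cv2.resize(a,(800,600)));cv2.imwrite("pics/scene.png",cv2.resize(b,(800,600)))
for cam in("top","scene"):
  for q in("glue_tray","cover_fin","screw_head","screwdriver","cutters","screw_bin"):
    print(cam,q,[(np.round(r["at"],3),round(r["p"],2)) for r in recognise(cam,q)[:2]])
E
```

```text
0.0 [0.29729335 0.60525367 0.22993624] [-0.37413168  0.6009935   0.3734761   0.59945634] 1.0009609574689686 0.0187
top glue_tray [(array([ 0.508, -0.224,  0.028]), 0.93)]
top cover_fin [(array([ 0.517, -0.2  ,  0.028]), 0.56)]
top screw_head [(array([ 0.477, -0.302,  0.082]), 0.66)]
top screwdriver [(array([ 0.426, -0.224,  0.014]), 0.76), (array([ 0.479, -0.304,  0.081]), 0.23)]
top cutters [(array([ 0.571, -0.31 ,  0.011]), 0.82)]
top screw_bin [(array([ 0.636, -0.193,  0.023]), 0.49)]
scene glue_tray [(array([ 0.495, -0.245,  0.028]), 0.95)]
scene cover_fin [(array([ 0.522, -0.208,  0.026]), 0.64)]
scene screw_head [(array([ 0.519, -0.201,  0.025]), 0.72), (array([ 0.475, -0.302,  0.074]), 0.6)]
scene screwdriver [(array([ 0.42 , -0.228,  0.007]), 0.79)]
scene cutters [(array([ 0.572, -0.317,  0.008]), 0.75)]
scene screw_bin [(array([ 0.633, -0.205,  0.017]), 0.91)]
```

View pics/top.png

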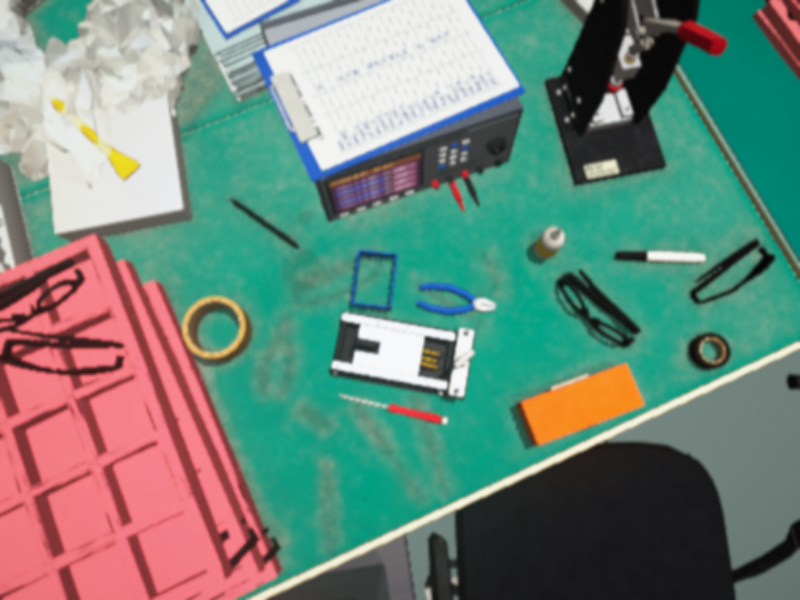

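View pics/scene.png

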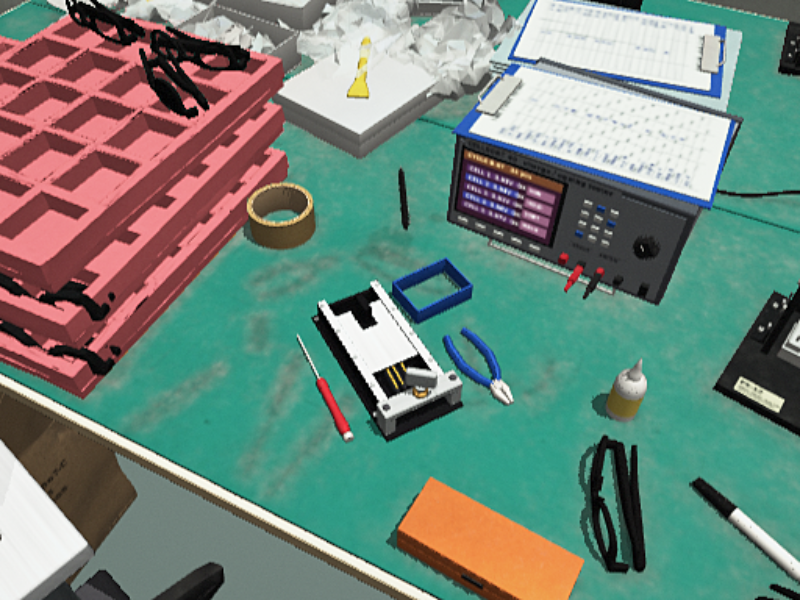

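The top picture shows the tray at about (400,355), with the bridge at its right end (462,362), the fin dark at about (368,346) and the screw head at (465,355). The scene picture agrees with this. Next I'll enlarge both for the tray fit.

```bash
python3 - <<'E'
from h import *
a=cv2.imread("pics/top.png");b=cv2.imread("pics/scene.png")
a=read_camera("top")[190:265,200:320];b=read_camera("scene")[170:290,190:310]
A=cv2.resize(a,None,fx=6.5,fy=6.5,interpolation=cv2.INTER_CUBIC)
cv2.imwrite("pics/tz.png",A)
cv2.imwrite("pics/sz.png",cv2.resize(b,None,fx=5,fy=5,interpolation=cv2.INTER_CUBIC))
for n in("top","scene"):
  c=calibration(n);R=np.array(c["R"]);t=np.array(c["t"]);print(n,-R.T@t,c["intrinsics"][0][0])
E
```

```text
top [ 0.38904451 -0.19485021  0.91034255] 387.2905251961392
scene [ 0.12127239 -0.58902512  0.70257202] 465.9237607520119
```

View pics/tz.png

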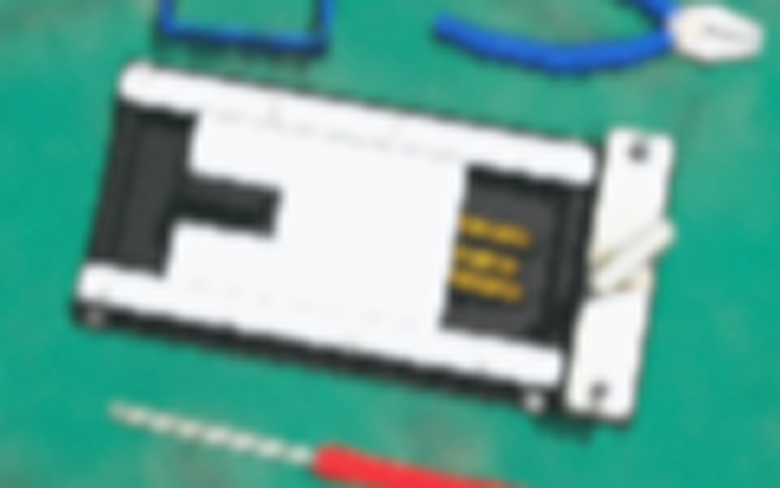

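View pics/sz.png

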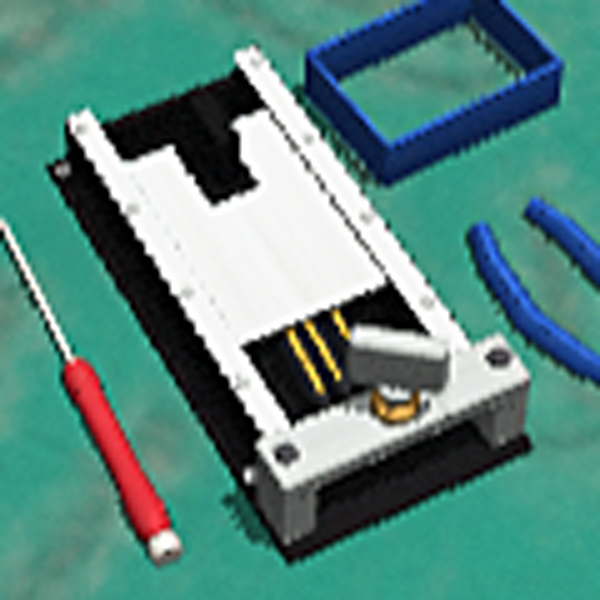

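```bash
cat > fit.py <<'E'
from h import *
from scipy.optimize import least_squares
T=lambda u,v:np.array([200+u/6.5,190+v/6.5]); S=lambda u,v:np.array([190+u/5,170+v/5])
# bridge: across ±49 at z .043 ; unknown half width w
obs=[("top",(86,49,43),T(640,131)),("top",(86,-49,43),T(600,413)),
("scene",(86,49,43),S(492,352)),("scene",(86,-49,43),S(287,452)),
("scene",(102,-50,6),S(290,556)),("scene",(102,50,6),S(533,440)),("scene",(-102,-50,6),S(50,165)),
("top",(-102,-50,6),T(75,318))]
def tw(p,P):
    c,s=np.cos(p[2]),np.sin(p[2]);P=np.array(P)/1000.
    return np.array([p[0]+c*P[0]-s*P[1],p[1]+s*P[0]+c*P[1],P[2]])
def res(p,o=obs): return np.concatenate([(px(n,[tw(p,P)])[0]-q) for n,P,q in o])
def go(o=obs,loss="soft_l1"): return least_squares(res,[.5,-.23,-1.9],args=(o,),loss=loss)
if __name__=="__main__":
    r=go();print(r.x,np.degrees(r.x[2]));print(np.round(res(r.x).reshape(-1,2),1))
    for n in("top","scene"): print(n,go([o for o in obs if o[0]==n]).x)
    p=r.x;print("screw",tw(p,(86,0,70)))
    # head direction via top face
    for uv in((592,282),(672,234)): print("head top",ray("top",T(*uv),.080))
    for uv in((347,368),(447,378),(355,328),(447,345)): print("head scene",ray("scene",S(*uv),.058 if uv[1]>350 else .082))
    for d in(0,5,10,15,20): print(d,"fin",tw(p,(-68+d,0,43)), px("top",[tw(p,(-53+d,0,58)),tw(p,(-53+d,0,28))]).ravel(),px("scene",[tw(p,(-53+d,0,58)),tw(p,(-53+d,0,28))]).ravel())
    print("obs fin front top",T(278,215),"scene top",0,"bottom",S(235,195))
E
python3 fit.py
```

```text
[ 0.51271951 -0.22294977 -1.909038  ] -109.37982020421362
[[ 1.  -0.6]
 [ 0.2 -1.3]
 [ 4.7 -0.8]
 [-4.1  1.6]
 [-0.7  0.1]
 [ 0.2  0.2]
 [-1.2 -1.4]
 [-0.1  0.1]]
top [ 0.51162311 -0.22216575 -1.91600761]
scene [ 0.51342588 -0.22364957 -1.90785843]
screw [ 0.48418222 -0.30407697  0.07      ]
head top [ 0.47592512 -0.28780895  0.08      ]
head top [ 0.48755241 -0.31683914  0.08      ]
head scene [ 0.47604318 -0.28956063  0.058     ]
head scene [ 0.49578214 -0.31716723  0.058     ]
head scene [ 0.47668853 -0.29190907  0.082     ]
head scene [ 0.4919649  -0.31878495  0.082     ]
0 fin [ 0.53528387 -0.15880267  0.043     ] [235.04949818 218.43792191 235.6916872  220.49935771] [232.04880556 191.43227813 232.42216924 201.96452574]
5 fin [ 0.53362473 -0.16351937  0.043     ] [237.25546755 218.84289971 237.82527006 220.89148038] [233.2572318  193.19725932 233.60191005 203.7209348 ]
10 fin [ 0.53196558 -0.16823607  0.043     ] [239.46245534 219.24806446 239.95980554 221.28377813] [234.47395588 194.97436003 234.78955041 205.48910478]
15 fin [ 0.53030644 -0.17295277  0.043     ] [241.67046228 219.65341632 242.09529428 221.67625107] [235.69906358 196.76370552 235.98516995 207.26915422]
20 fin [ 0.52864729 -0.17766947  0.043     ] [243.87948905 220.0589554  244.23173691 222.06889932] [236.93264184 198.56542279 237.18884932 209.06120324]
obs fin front top [242.76923077 223.07692308] scene top 0 bottom [237. 209.]
```

```bash
cat >> h.py <<'E'
from scipy.spatial.transform import Rotation as Ro
def st():
    s=get_state();R=Ro.from_quat(s["tcp_rot"]).as_matrix();z=R[:,2]
    print("t",round(s["time"],2),"tcp",np.round(s["eef_pos"],4),"jaw",round(np.degrees(np.arctan2(z[1],z[0])),1),"x",np.round(R[:,0],3),"q",np.round(s["qpos"],2),"F",np.round(s["contact_force"],1),"T",np.round(s["wrist_torque"],2),"op",round(s["opening"],3))
    return s
E
python3 -c "
from h import *
st();c=calibration('wrist');print(np.round(c['T_tool_cam'],3),c['intrinsics'][0][0])"
```

```text
t 0.8 tcp [0.2977 0.6058 0.2313] jaw 63.8 x [ 0. -0. -1.] q [ 0.96  0.29  1.58 -0.    1.28 -0.15] F [-0.9 -0.8  0. ] T [ 0.04 -0.02  0.01] op 1.002
[[ 0.    -0.312  0.95  -0.143]
 [ 0.003 -0.95  -0.312  0.08 ]
 [ 1.     0.003  0.001  0.   ]
 [ 0.     0.     0.     1.   ]] 327.6746081381909
```

{"op": "servo_tool", "data": {
  "deltas": [
    [[0.3,-0.5,0,0.09],[0.6,-1,0,0.18],[0.9,-1,0,0.27],[1,-1,0,0.27],[1,-1,0,0.27]]
  ],
  "claw": 1
}}

```text
time: 1.3
eef_pos: [0.3992, 0.5054, 0.2316]
tcp_rot: [-0.491, 0.509, 0.491, 0.509]
contact_force: [0.9, 0.1, 0.8]
opening: 1.004
```

```bash
python3 -c "
from h import *
st()"
```

```text
t 1.3 tcp [0.3992 0.5054 0.2316] jaw 87.9 x [ 0.     0.001 -1.   ] q [ 0.74  0.22  1.66  0.    1.26 -0.79] F [0.9 0.1 0.8] T [-0.02 -0.01  0.  ] op 1.004
```

{"op": "servo_tool", "data": {
  "deltas": [
    [[0.05,-0.5,0,-0.09],[0.1,-1,0,-0.18],[0.15,-1,0,-0.27],[0.2,-1,0,-0.27],[0.2,-1,0,-0.27]]
  ]
}}

```text
time: 1.8
eef_pos: [0.4177, 0.407, 0.2319]
tcp_rot: [-0.375, 0.599, 0.375, 0.6]
contact_force: [-1.2, 0.4, -0.1]
opening: 0.999
```

{"op": "servo_tool", "data": {
  "deltas": [
    [[0.05,-0.5,0,-0.09],[0.1,-1,0,-0.18],[0.15,-1,0,-0.27],[0.2,-1,0,-0.27],[0.2,-1,0,-0.27]]
  ]
}}

```text
time: 2.3
eef_pos: [0.4382, 0.307, 0.2318]
tcp_rot: [-0.241, 0.665, 0.241, 0.665]
contact_force: [-0.6, -0.3, 0.2]
opening: 1.001
```

{"op": "servo_tool", "data": {
  "deltas": [
    [[0.05,-0.5,0,-0.09],[0.1,-1,0,-0.18],[0.15,-1,0,-0.27],[0.2,-1,0,-0.27],[0.2,-1,0,-0.27]]
  ]
}}

```text
time: 2.8
eef_pos: [0.4582, 0.2069, 0.2316]
tcp_rot: [-0.096, 0.7, 0.096, 0.701]
contact_force: [-0.6, -0.3, 0.2]
opening: 1.0
```

{"op": "servo_tool", "data": {
  "deltas": [
    [[0.05,-0.5,0,-0.09],[0.1,-1,0,-0.18],[0.15,-1,0,-0.27],[0.2,-1,0,-0.27],[0.2,-1,0,-0.27]]
  ]
}}

```text
time: 3.3
eef_pos: [0.4782, 0.107, 0.2314]
tcp_rot: [0.054, 0.705, -0.053, 0.705]
contact_force: [-0.3, 0.6, 0.1]
opening: 0.995
```

{"op": "servo_tool", "data": {
  "deltas": [
    [[0.05,-0.5,0,-0.03],[0.1,-1,0,-0.06],[0.15,-1,0,-0.11],[0.2,-1,0,-0.11],[0.2,-1,0,-0.11]]
  ]
}}

```text
time: 3.8
eef_pos: [0.4981, 0.0072, 0.2312]
tcp_rot: [0.115, 0.698, -0.114, 0.698]
contact_force: [-0.9, -0.4, 0.0]
opening: 0.999
```

{"op": "servo_tool", "data": {
  "deltas": [
    [[0.1,-0.5,0,0],[0.2,-1,0,0],[0.2,-1,0,0],[0.2,-1,0,0],[0.2,-1,0,0]]
  ]
}}

```text
time: 4.3
eef_pos: [0.5175, -0.0924, 0.231]
tcp_rot: [0.116, 0.698, -0.115, 0.697]
contact_force: [-0.0, 1.0, 0.3]
opening: 1.003
```

```bash
cat >> h.py <<'E'
def wcal(s):
    c=calibration("wrist");K=np.array(c["intrinsics"]);T=np.eye(4);T[:3,:3]=Ro.from_quat(s["tcp_rot"]).as_matrix();T[:3,3]=s["eef_pos"]
    return K,T@np.array(c["T_tool_cam"])
def wpx(s,P):
    K,M=wcal(s);q=K@(np.linalg.inv(M)@np.c_[np.array(P),np.ones(len(P))].T)[:3];return (q[:2]/q[2]).T
def wray(s,uv,z):
    K,M=wcal(s);d=M[:3,:3]@np.linalg.inv(K)@np.array([*uv,1.]);o=M[:3,3];return o+d*(z-o[2])/d[2]
E
python3 - <<'E'
from h import *
s=st();a=read_camera("wrist");np.save("w1.npy",[*s["eef_pos"],*s["tcp_rot"]])
cv2.imwrite("pics/w1.png",cv2.resize(a,(800,600)))
for q in("cover_fin","screw_head"): print(q,[(np.round(r["at"],3),round(r["p"],2)) for r in recognise("wrist",q)[:2]])
from fit import tw
p=[.5127,-.2229,-1.909]
print(np.round(wpx(s,[tw(p,(86,0,82)),tw(p,(-68+16,0,58)),tw(p,(-53+16,0,28)),tw(p,(-102,-50,6)),tw(p,(102,-50,6)),tw(p,(-102,50,6))])*1.5625))
E
```

```text
t 4.3 tcp [ 0.5175 -0.0924  0.231 ] jaw -18.8 x [-0.001  0.001 -1.   ] q [-0.37 -0.04  1.94  0.    1.25 -0.04] F [-0.   1.   0.3] T [ 0.   -0.02 -0.01] op 1.003
cover_fin [(array([ 0.52 , -0.198,  0.023]), 0.78)]
screw_head [(array([ 0.479, -0.3  ,  0.074]), 0.74)]
[[444. 565.]
 [450. 376.]
 [445. 376.]
 [379. 283.]
 [378. 509.]
 [513. 285.]]
```

View pics/w1.png

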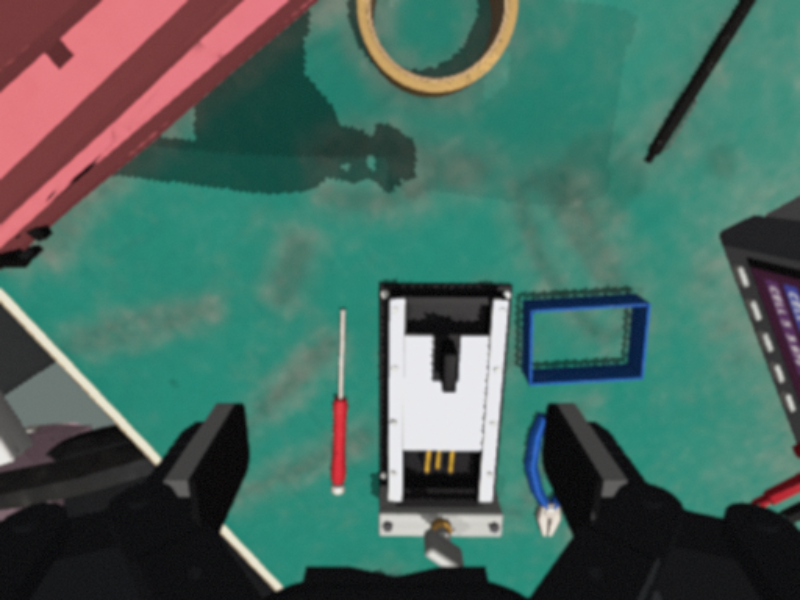

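The wrist picture matches the fitted tray: its corners at (380,284) and (511,285) sit within 2 px of the prediction. The fin's top runs to about (450,390), and the nut is at (441,527).

```bash
python3 - <<'E'
from h import *
from fit import tw
v=np.load("w1.npy");s=dict(eef_pos=v[:3],tcp_rot=v[3:]);p=[.5127,-.2229,-1.909]
for d in (5,10,15,20): print(d,np.round(wpx(s,[tw(p,(-53+d,0,58)),tw(p,(-83+d,0,58)),tw(p,(-53+d,0,28)),tw(p,(-83+d,0,28))])*1.5625).tolist())
a=cv2.imread("pics/w1.png")[280:400,370:520]
cv2.imwrite("pics/w1c.png",cv2.resize(a,None,fx=5,fy=5,interpolation=cv2.INTER_CUBIC))
E
```

```text
5 [[449.0, 381.0], [452.0, 340.0], [445.0, 363.0], [447.0, 325.0]]
10 [[449.0, 388.0], [451.0, 347.0], [445.0, 369.0], [447.0, 331.0]]
15 [[449.0, 394.0], [451.0, 354.0], [445.0, 375.0], [447.0, 338.0]]
20 [[448.0, 401.0], [451.0, 361.0], [445.0, 381.0], [446.0, 344.0]]
```

View pics/w1c.png

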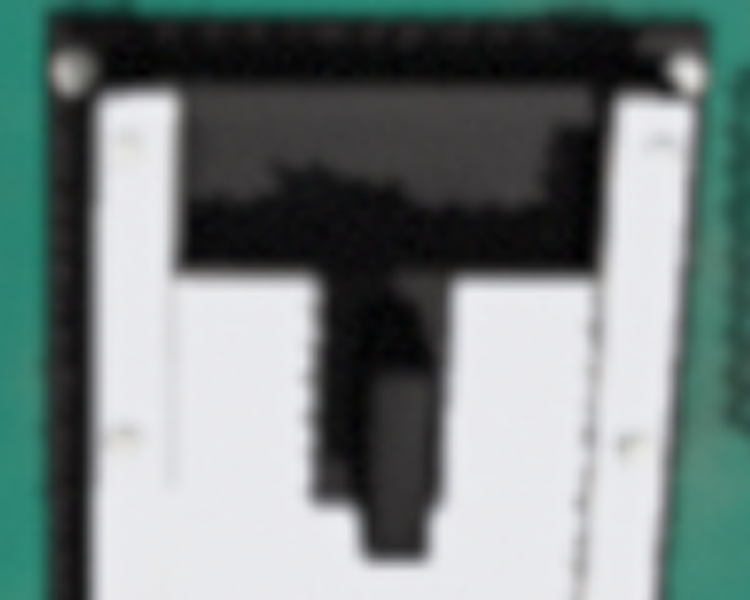

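{"op": "servo_tool", "data": {
  "deltas": [
    [[0.06,-0.4,-0.2,-0.007],[0.131,-0.8,-0.4,-0.007],[0.131,-0.8,-0.7,-0.007],[0.131,-0.8,-1,-0.007],[0.131,-0.8,-1,-0.007]]
  ]
}}

```text
time: 4.95
eef_pos: [0.5277, -0.1719, 0.1264]
tcp_rot: [0.121, 0.7, -0.119, 0.693]
contact_force: [-0.8, 0.2, -0.5]
opening: 1.002
```

{"op": "servo_tool", "data": {
  "deltas": [
    [[0,0,-0.25,0],[0,0,-0.5,0],[0,0,-0.7,0],[0,0,-0.9,0],[0,0,-0.94,0]]
  ]
}}

```text
time: 5.45
eef_pos: [0.5302, -0.173, 0.0366]
tcp_rot: [0.12, 0.698, -0.12, 0.696]
contact_force: [-0.7, 0.7, 0.3]
opening: 1.003
```

{"op": "servo_tool", "data": {
  "deltas": [
    [[0,0,0,0],[0,0,0,0],[0,0,0,0],[0,0,0,0],[0,0,0,0]]
  ],
  "claw": -1,
  "force": 25
}}

```text
time: 5.95
eef_pos: [0.5304, -0.174, 0.038]
tcp_rot: [0.12, 0.697, -0.12, 0.696]
contact_force: [-19.7, 6.5, 14.9]
opening: 0.147
```

{"op": "servo_tool", "data": {
  "deltas": [
    [[0,0,0,0],[0,0,0,0],[0,0,0,0],[0,0,0,0],[0,0,0,0]]
  ]
}}

```text
time: 6.45
eef_pos: [0.529, -0.1735, 0.038]
tcp_rot: [0.12, 0.699, -0.12, 0.695]
contact_force: [-6.8, 3.0, 7.5]
opening: 0.11
```

```bash
python3 -c "
from h import *
st()"
```

```text
t 6.45 tcp [ 0.529  -0.1735  0.038 ] jaw -19.5 x [-0.006  0.002 -1.   ] q [-0.5   0.27  1.98 -0.    0.89 -0.16] F [-6.8  3.   7.5] T [0.39 1.13 0.13] op 0.11
```

{"op": "servo_tool", "data": {
  "deltas": [
    [[-0.035,-0.05,0.01,0],[-0.07,-0.15,0.01,0],[-0.1,-0.25,0.01,0],[-0.13,-0.34,0.01,0],[-0.16,-0.42,0.01,0]]
  ]
}}

```text
time: 6.95
eef_pos: [0.5137, -0.2169, 0.0381]
tcp_rot: [0.121, 0.698, -0.12, 0.696]
contact_force: [-2.5, 2.1, 1.4]
opening: 0.111
```

{"op": "servo_tool", "data": {
  "deltas": [
    [[-0.02,-0.05,0,0],[-0.04,-0.1,0,0],[-0.055,-0.15,0,0],[-0.067,-0.19,0,0],[-0.067,-0.19,0,0]]
  ]
}}

```text
time: 7.45
eef_pos: [0.5074, -0.2348, 0.0381]
tcp_rot: [0.121, 0.697, -0.12, 0.696]
contact_force: [-3.8, 4.0, 2.7]
opening: 0.106
```

```bash
python3 -c "
from h import *
s=st()
p=np.array([.5127,-.2229]);d=np.array([np.cos(-1.909),np.sin(-1.909)]);e=s['eef_pos'][:2]-p
print('along',e@d,'F along',s['contact_force'][:2]@d)"
```

```text
t 7.45 tcp [ 0.5074 -0.2348  0.0381] jaw -19.6 x [-0.002  0.002 -1.   ] q [-0.62  0.28  1.98  0.    0.89 -0.27] F [-3.8  4.   2.7] T [0.62 0.67 0.16] op 0.106
along 0.012962142940274082 F along -2.494613638888347
```

{"op": "servo_tool", "data": {
  "deltas": [
    [[-0.007,-0.02,0,0],[-0.013,-0.038,0,0],[-0.02,-0.056,0,0],[-0.02,-0.056,0,0],[-0.02,-0.056,0,0]]
  ]
}}

```text
time: 7.95
eef_pos: [0.5073, -0.235, 0.0381]
tcp_rot: [0.125, 0.697, -0.117, 0.696]
contact_force: [3.9, 19.4, 5.5]
opening: 0.115
```

```bash
cat >> h.py <<'E'
def al(s):
    p=np.array([.5127,-.2229]);d=np.array([np.cos(-1.909),np.sin(-1.909)]);e=s['eef_pos'][:2]-p
    print('along',e@d,'F along',s['contact_force'][:2]@d)
E
python3 -c "
from h import *
al(st())"
```

```text
t 7.95 tcp [ 0.5073 -0.235   0.0381] jaw -19.7 x [ 0.001  0.011 -1.   ] q [-0.62  0.28  1.98  0.01  0.89 -0.28] F [ 3.9 19.4  5.5] T [ 3.09 -0.52  0.19] op 0.115
along 0.013154365834039197 F along -19.61952700750103
```

The stop shows clearly: 20 N with no further motion, at 13 mm along the tray where 12 mm was predicted. I'll relax, release and lift.

{"op": "servo_tool", "data": {
  "deltas": [
    [[0.007,0.02,0,0],[0.013,0.038,0,0],[0.014,0.042,0,0],[0.014,0.042,0,0],[0.014,0.042,0,0]]
  ]
}}

```text
time: 8.45
eef_pos: [0.5074, -0.2348, 0.0381]
tcp_rot: [0.122, 0.697, -0.119, 0.696]
contact_force: [-1.9, 7.6, 2.6]
opening: 0.109
```

{"op": "servo_tool", "data": {
  "deltas": [
    [[0,0,0,0],[0,0,0,0],[0,0,0,0],[0,0,0,0],[0,0,0,0]]
  ],
  "claw": 1
}}

```text
time: 8.95
eef_pos: [0.5078, -0.2371, 0.0385]
tcp_rot: [0.12, 0.696, -0.121, 0.697]
contact_force: [-1.0, -0.3, 0.3]
opening: 0.941
```

{"op": "servo_tool", "data": {
  "deltas": [
    [[0,0,0.1,0],[0,0,0.4,0],[0,0,0.7,0],[0,0,1,0],[0,0,1,0]]
  ]
}}

```text
time: 9.45
eef_pos: [0.5105, -0.2387, 0.1447]
tcp_rot: [0.119, 0.693, -0.122, 0.7]
contact_force: [0.1, -1.2, 1.0]
opening: 0.999
```

{"op": "servo_tool", "data": {
  "deltas": [
    [[0.05,0.1,0.3,0],[0.1,0.3,0.6,0],[0.1,0.5,0.8,0],[0.1,0.5,0.8,0],[0.1,0.5,0.8,0]]
  ]
}}

```text
time: 9.95
eef_pos: [0.5173, -0.1865, 0.2179]
tcp_rot: [0.12, 0.697, -0.12, 0.697]
contact_force: [0.4, -0.3, -1.1]
opening: 1.0
```

```bash
python3 - <<'E'
from h import *
from fit import tw
s=st();a=read_camera("wrist");np.save("w2.npy",[*s["eef_pos"],*s["tcp_rot"]])
p=[.5127,-.2229,-1.909]
c=wpx(s,[tw(p,(86,0,82))])[0].astype(int);print(c)
cc=np.clip(c,[75,56],[437,328]);o=cc-[75,56];print("origin",o)
print(np.round(wpx(s,[tw(p,(86,0,82)),tw(p,(86,0,49)),tw(p,(12,0,58)),tw(p,(-102,-50,6)),tw(p,(-102,50,6))])-o,1)*5)
cv2.imwrite("pics/w2.png",cv2.resize(a[o[1]:o[1]+112,o[0]:o[0]+150],None,fx=5,fy=5,interpolation=cv2.INTER_CUBIC))
E
```

```text
t 9.95 tcp [ 0.5173 -0.1865  0.2179] jaw -19.6 x [-0. -0. -1.] q [-0.53  0.02  1.9  -0.    1.22 -0.19] F [ 0.4 -0.3 -1.1] T [ 0.03 -0.04  0.  ] op 1.0
[259 300]
origin [184 244]
[[ 379.5  283.5]
 [ 376.   191. ]
 [ 379.  -104.5]
 [ 138.  -707. ]
 [ 617.  -707. ]]
```

View pics/w2.png

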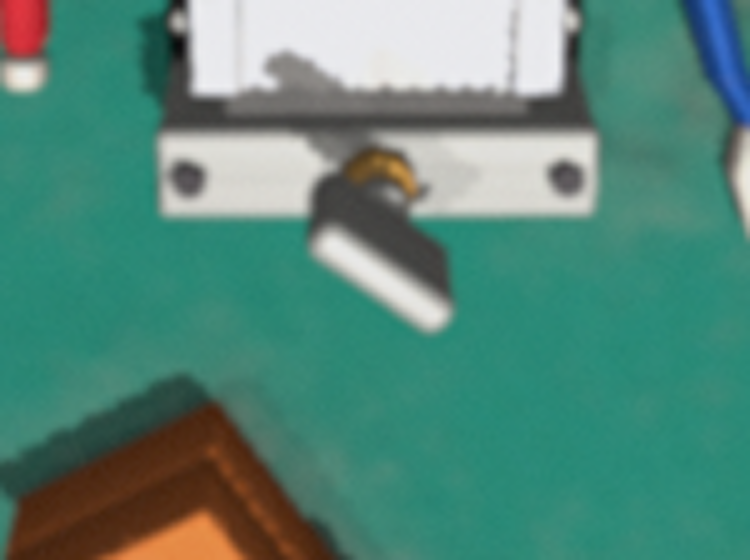

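```bash
python3 - <<'E'
from h import *
v=np.load("w2.npy");s=dict(eef_pos=v[:3],tcp_rot=v[3:])
f=lambda u,w,z:wray(s,(184+u/5,244+w/5),z)
A=f(318,240,.082);B=f(443,322,.082);d=B-A;print(A,B,(A+B)/2,np.linalg.norm(d),np.degrees(np.arctan2(d[1],d[0])))
for uv in((312,234),(430,334)),((332,228),(453,308)):
  A,B=f(*uv[0],.082),f(*uv[1],.082);d=B-A;print(np.degrees(np.arctan2(d[1],d[0])),np.linalg.norm(d))
print("box corner",f(212,402,.03))
E
```

```text
[ 0.47598515 -0.29038407  0.082     ] [ 0.49331703 -0.31696689  0.082     ] [ 0.48465109 -0.30367548  0.082     ] 0.031733894564859685 -56.895824961546126
-64.16847233362905 0.033493728048222635
-56.982281437292826 0.030719621567841943
box corner [ 0.42328357 -0.35858828  0.03      ]
```

{"op": "servo_tool", "data": {
  "deltas": [
    [[-0.1,-0.35,0,0.09],[-0.2,-0.7,0,0.18],[-0.3,-0.95,0,0.27],[-0.328,-1,0,0.36],[-0.328,-1,-0.1,0.45]]
  ]
}}

```text
time: 10.5
eef_pos: [0.4837, -0.2889, 0.2073]
tcp_rot: [-0.129, 0.695, 0.129, 0.695]
contact_force: [0.4, -0.6, 0.8]
opening: 1.002
```

{"op": "servo_tool", "data": {
  "deltas": [
    [[0,-0.173,-0.2,0.09],[0,-0.173,-0.4,0.112],[0,-0.173,-0.7,0.112],[0,-0.173,-0.7,0.112],[0,-0.173,-0.7,0.112]]
  ]
}}

```text
time: 11.0
eef_pos: [0.4836, -0.3037, 0.1366]
tcp_rot: [-0.187, 0.682, 0.19, 0.681]
contact_force: [1.0, 0.0, -0.2]
opening: 1.003
```

```bash
python3 -c "
from h import *
st()"
```

```text
t 11.0 tcp [ 0.4836 -0.3037  0.1366] jaw 30.9 x [-0.003  0.003 -1.   ] q [-0.74  0.16  1.91 -0.    1.08 -1.28] F [ 1.   0.  -0.2] T [-0.    0.01  0.05] op 1.003
```

{"op": "servo_tool", "data": {
  "deltas": [
    [[0.01,0,-0.25,0],[0.01,0,-0.5,0],[0.01,0,-0.7,0],[0.01,0,-0.75,0],[0.01,0,-0.75,0]]
  ]
}}

```text
time: 11.5
eef_pos: [0.4859, -0.3042, 0.0638]
tcp_rot: [-0.189, 0.681, 0.189, 0.681]
contact_force: [-0.5, -0.3, 1.0]
opening: 1.003
```

{"op": "servo_tool", "data": {
  "deltas": [
    [[0,0,0,0],[0,0,0,0],[0,0,0,0],[0,0,0,0],[0,0,0,0]]
  ],
  "claw": -1,
  "force": 30
}}

```text
time: 12.0
eef_pos: [0.4858, -0.304, 0.0637]
tcp_rot: [-0.189, 0.681, 0.189, 0.682]
contact_force: [0.2, 0.2, -0.2]
opening: 0.142
```

{"op": "servo_tool", "data": {
  "deltas": [
    [[0,0,0,0],[0,0,0,0],[0,0,0,0],[0,0,0,0],[0,0,0,0]]
  ]
}}

```text
time: 12.5
eef_pos: [0.4847, -0.3047, 0.0638]
tcp_rot: [-0.189, 0.682, 0.189, 0.68]
contact_force: [-5.5, -1.5, 3.9]
opening: 0.092
```

```bash
python3 -c "
from h import *
st()"
```

```text
t 12.5 tcp [ 0.4847 -0.3047  0.0638] jaw 31.0 x [-0.002 -0.001 -1.   ] q [-0.74  0.26  1.94 -0.    0.94 -1.28] F [-5.5 -1.5  3.9] T [-0.26  0.75  0.07] op 0.092
```

{"op": "servo_tool", "data": {
  "deltas": [
    [[-0.011,-0.005,0,-0.07],[-0.011,-0.005,0,-0.14],[-0.011,-0.005,0,-0.21],[-0.011,-0.005,0,-0.28],[-0.011,-0.005,0,-0.35]]
  ]
}}

```text
time: 13.0
eef_pos: [0.4836, -0.305, 0.0638]
tcp_rot: [0.004, 0.708, -0.005, 0.706]
contact_force: [-5.5, -1.3, 4.8]
opening: 0.092
```

```bash
python3 -c "
from h import *
st()"
```

```text
t 13.0 tcp [ 0.4836 -0.305   0.0638] jaw -0.7 x [-0.003 -0.001 -1.   ] q [-0.74  0.26  1.94 -0.    0.94 -0.72] F [-5.5 -1.3  4.8] T [-0.23  0.8   0.06] op 0.092
```

{"op": "servo_tool", "data": {
  "deltas": [
    [[0,0,0,-0.07],[0,0,0,-0.14],[0,0,0,-0.21],[0,0,0,-0.28],[0,0,0,-0.35]]
  ]
}}

```text
time: 13.5
eef_pos: [0.4826, -0.3048, 0.0638]
tcp_rot: [0.196, 0.681, -0.196, 0.677]
contact_force: [-9.2, -0.9, 7.1]
opening: 0.094
```

```bash
python3 -c "
from h import *
st()"
```

```text
t 13.5 tcp [ 0.4826 -0.3048  0.0638] jaw -32.2 x [-0.006  0.    -1.   ] q [-0.74  0.26  1.94 -0.    0.94 -0.17] F [-9.2 -0.9  7.1] T [-0.18  1.38  0.04] op 0.094
```

{"op": "servo_tool", "data": {
  "deltas": [
    [[-0.01,0,0,-0.06],[-0.02,0,0,-0.12],[-0.02,0,0,-0.18],[-0.02,0,0,-0.22],[-0.02,0,0,-0.22]]
  ]
}}

```text
time: 14.0
eef_pos: [0.4819, -0.3043, 0.0638]
tcp_rot: [0.309, 0.637, -0.309, 0.635]
contact_force: [-5.0, 0.6, 5.8]
opening: 0.093
```

```bash
python3 -c "
from h import *
st()"
```

```text
t 14.0 tcp [ 0.4819 -0.3043  0.0638] jaw -51.8 x [-0.002  0.001 -1.   ] q [-0.74  0.26  1.95 -0.    0.94  0.16] F [-5.   0.6  5.8] T [ 0.09  0.74 -0.08] op 0.093
```

{"op": "servo_tool", "data": {
  "deltas": [
    [[-0.01,0,0,-0.04],[-0.015,0,0,-0.08],[-0.015,0,0,-0.12],[-0.015,0,0,-0.15],[-0.015,0,0,-0.15]]
  ]
}}

```text
time: 14.5
eef_pos: [0.4815, -0.3039, 0.0638]
tcp_rot: [0.382, 0.595, -0.381, 0.595]
contact_force: [-0.6, 4.0, 5.1]
opening: 0.095
```

```bash
python3 -c "
from h import *
st()"
```

```text
t 14.5 tcp [ 0.4815 -0.3039  0.0638] jaw -65.3 x [ 0.001  0.001 -1.   ] q [-0.74  0.25  1.95  0.    0.94  0.4 ] F [-0.6  4.   5.1] T [ 0.46  0.18 -0.06] op 0.095
```

{"op": "servo_tool", "data": {
  "deltas": [
    [[0,0.01,0,-0.04],[0,0.01,0,-0.08],[0,0.01,0,-0.12],[0,0.01,0,-0.15],[0,0.01,0,-0.15]]
  ]
}}

```text
time: 15.0
eef_pos: [0.4814, -0.3037, 0.064]
tcp_rot: [0.445, 0.548, -0.447, 0.549]
contact_force: [-0.6, 1.7, 5.1]
opening: 0.098
```

```bash
python3 -c "
from h import *
st()"
```

```text
t 15.0 tcp [ 0.4814 -0.3037  0.064 ] jaw -78.2 x [-0.001 -0.003 -1.   ] q [-0.74  0.25  1.95 -0.    0.94  0.63] F [-0.6  1.7  5.1] T [0.26 0.2  1.96] op 0.098
```

Wrist moment about z jumped to 1.96 N m at jaw −78°, against 0.06 before, so the screw is seated. I'll hold briefly, then back off.

{"op": "servo_tool", "data": {
  "deltas": [
    [[0,0,0,0],[0,0,0,-0.005],[0,0,0,-0.005],[0,0,0,-0.005],[0,0,0,-0.005]]
  ]
}}

```text
time: 15.5
eef_pos: [0.4814, -0.3037, 0.064]
tcp_rot: [0.448, 0.546, -0.449, 0.547]
contact_force: [-0.7, 1.2, 4.6]
opening: 0.097
```

```bash
python3 -c "
from h import *
st()"
```

```text
t 15.5 tcp [ 0.4814 -0.3037  0.064 ] jaw -78.7 x [-0.    -0.002 -1.   ] q [-0.74  0.25  1.95 -0.    0.94  0.64] F [-0.7  1.2  4.6] T [0.25 0.2  2.09] op 0.097
```

{"op": "servo_tool", "data": {
  "deltas": [
    [[0,0,0,0.04],[0,0,0,0.1],[0,0,0,0.17],[0,0,0,0.22],[0,0,0,0.22]]
  ]
}}

```text
time: 16.0
eef_pos: [0.4817, -0.3041, 0.0638]
tcp_rot: [0.352, 0.613, -0.351, 0.614]
contact_force: [0.3, 0.6, 4.1]
opening: 0.092
```

```bash
python3 -c "
from h import *
st()"
```

```text
t 16.0 tcp [ 0.4817 -0.3041  0.0638] jaw -59.6 x [ 0.002 -0.001 -1.   ] q [-0.74  0.25  1.95  0.    0.93  0.3 ] F [0.3 0.6 4.1] T [-0.03  0.1   0.08] op 0.092
```

{"op": "servo_tool", "data": {
  "deltas": [
    [[0,0,0,0.08],[0,0,0,0.16],[0.005,0,0,0.24],[0.005,0,0,0.32],[0.005,0,0,0.4]]
  ]
}}

```text
time: 16.5
eef_pos: [0.4826, -0.3048, 0.0638]
tcp_rot: [0.143, 0.691, -0.144, 0.694]
contact_force: [0.7, -3.5, 1.6]
opening: 0.098
```

{"op": "servo_tool", "data": {
  "deltas": [
    [[0,0,0,0.08],[0,0,0,0.16],[0,0,0,0.24],[0,0,0,0.32],[0,0,0,0.4]]
  ]
}}

```text
time: 17.0
eef_pos: [0.4838, -0.3049, 0.0639]
tcp_rot: [-0.079, 0.7, 0.076, 0.705]
contact_force: [5.2, -3.0, -0.1]
opening: 0.093
```

{"op": "servo_tool", "data": {
  "deltas": [
    [[0,0,0,0],[0,0,0,0],[0,0,0,0],[0,0,0,0],[0,0,0,0]]
  ]
}}

```text
time: 17.5
eef_pos: [0.4839, -0.3049, 0.0639]
tcp_rot: [-0.077, 0.701, 0.074, 0.705]
contact_force: [5.0, -3.1, -0.5]
opening: 0.099
```

```bash
python3 - <<'E'
from h import *
st();a=read_camera("scene")[170:290,190:310]
b=read_camera("top")[190:265,200:320]
A=cv2.resize(a,(600,600),interpolation=cv2.INTER_CUBIC)
cv2.imwrite("pics/end.png",A)
for c in("top","scene"):
 for q in("screwdriver","cutters","screw_bin"):
  if c=="top" and q=="screwdriver": read_camera("top")
  if c=="scene" and q=="screwdriver": read_camera("scene")
  print(c,q,[(np.round(r["at"],3),round(r["p"],2)) for r in recognise(c,q)[:1]])
st()
E
```

```text
t 17.5 tcp [ 0.4839 -0.3049  0.0639] jaw 12.3 x [ 0.007 -0.004 -1.   ] q [-0.74  0.26  1.95  0.    0.93 -0.96] F [ 5.  -3.1 -0.5] T [-0.35 -0.79  0.02] op 0.099
top screwdriver []
top cutters [(array([ 0.599, -0.273,  0.01 ]), 0.54)]
top screw_bin [(array([ 0.637, -0.195,  0.018]), 0.75)]
scene screwdriver []
scene cutters [(array([ 0.574, -0.318,  0.01 ]), 0.58)]
scene screw_bin []
t 18.0 tcp [ 0.4838 -0.3049  0.0638] jaw 12.3 x [ 0.007 -0.004 -1.   ] q [-0.74  0.26  1.95  0.    0.93 -0.96] F [ 3.7 -1.9 -1.1] T [-0.38 -0.81  0.05] op 0.095
```

View pics/end.png

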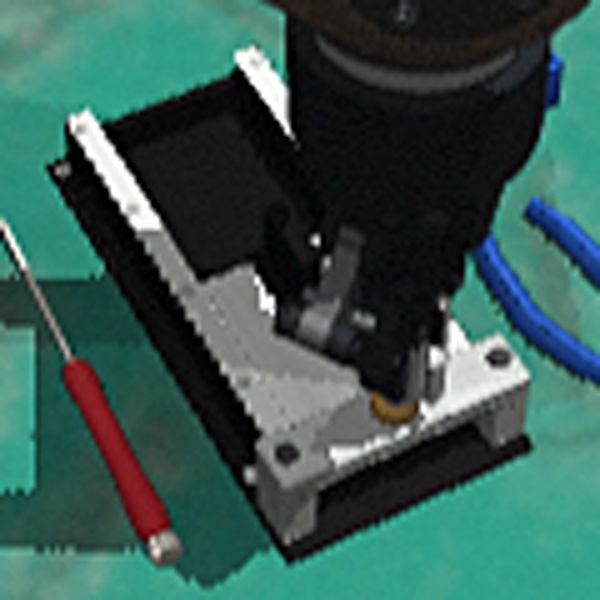

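The scene crop shows the cover over the compartment and up to the bridge. The head is between the fingers above the nut (395,405), and the screwdriver and cutters are at their old pixels. Handing in.

```bash
python3 -c "
from h import *
sign_off();st()"
```

```text
the job is handed in; nothing more can be done
the job is handed in; nothing more can be done
```

The cover is home, the screw was seated and then backed off about 90°, and the arm was still gripping it when I handed the job in, at about 18 s of the 64 s.

- **Cover:** I slid it by its fin until it stopped dead at about 20 N. The fin was then 13 mm along the tray, where 12 mm was predicted. The last picture still shows it up to the bridge.
- **Screw:** I turned it about 109° clockwise until the wrist moment about z jumped from 0.06 to about 2 N m at jaw angle −78.7°. I then backed it off to jaw angle +12.3°, which is 91° by the jaws. The head may have twisted a degree or two in the pads at the seat, so I take the back-off as 90 ± 3°.
- **Last state:** The fingers were stopped on the head at an opening of 0.095 with 30 N commanded. The wrist moment was 0.05 N m and the jaw angle was steady.
- **Bystanders:** The screwdriver and cutters sit at their old pixels in the scene picture. The bin showed within 2 mm of its start in the top camera.
- **Checks that disagreed or were missing:**
  - The top camera put the cutters about 45 mm off, at a confidence of 0.54. I put this down to the arm partly hiding them, because the scene camera and picture show them unmoved.
  - The recogniser missed the screwdriver in both final pictures, and the bin in the scene picture.
  - `sign_off` gives no verdict, and I could not read the state after it.

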